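Fit the idler roller and hold the belt tensioner open

TASK

I am putting a new belt on the bench sander. Slide the orange idler roller over the bare upright shaft on the sander's deck until it sits fully down, and let go of it; then swing the spring-loaded tension arm (the one with the red handle) all the way back against its stop and finish while still holding it there, so that I can loop the belt on. Leave everything else on the bench where it is.

Things in the scene. Friction and masses are not known exactly. Their poses are not given: they have to be found in the camera images.
- sander: Green bench edge sander fixed to the bench, belt and cover off: a low base 240 (x) x 360 (y) x 50 mm high with a steel deck on top. Origin: centre of its underside, on the bench; x is its depth (away from the robot at yaw 0), z up. On the deck: the bare idler shaft at x +45, y -115 mm; a fixed black drive drum (60 mm diameter, top 49 mm above the deck) at x +45, y +115; the tension arm's pivot at x -20, y +70.
- shaft_foot (a point): Where the roller's underside must rest: centre of the shaft's foot, on the top of a 28 mm wide, 4 mm high collar on the deck (54 mm above the bench). Axes parallel to the sander's.
- shaft_tip (a point): Top of the bare upright steel shaft, 50 mm above shaft_foot. The shaft is 14 mm in diameter and its top 10 mm taper to 5 mm.
- roller: Orange idler roller, a plain thick-walled ring standing on end: outside diameter 44, bore 17 through, height 40 mm, about 120 g. Origin: centre of its underside; z along its bore, up. Both ends are alike. At the start it stands upright on the bench.
- tension_arm (a joint): Angle of the tension arm (rad) about a vertical pivot: 0 where its spring rests it, growing counter-clockwise seen from above, 0.8 at the full stop, where the handle has moved towards the sander's +x. Its bar, 18 mm wide, top 24 mm above the deck, points from the pivot to the sander's -y, leaning 0.45 rad to -x at 0. Brass pins mark both ends. A spring pushes it back to 0: at the handle about 4.5 N at 0 and 9 N at the stop.
- red_handle (a point): Red upright cylindrical handle at the arm's end, 110 mm from the pivot axis: 20 mm in diameter, 54 mm tall. This point: on its axis, 18 mm below its top (60 mm above the deck, 110 mm above the bench); z up; x points away from the pivot; it swings towards its own +y as the arm opens.
- tensioner_pivot (a point): On the tension arm's vertical pivot axis, at the height of red_handle.
- sleeve: Bystander: thin aluminium sleeve, outside diameter 48, bore 36, height 30 mm, standing on the bench; origin centre of its underside.
- tin: Bystander: closed blue tin, 54 mm diameter, 60 mm high, on the bench; origin centre of its underside.
- cover_nut: Bystander: brass nut, 28 mm diameter, 14 mm high, lying on the sander's deck in its near left corner; origin centre of its underside.
- glue: Bystander: white glue bottle, 56 mm diameter, 150 mm high, left on the bench; origin centre of its underside.
- cup: Bystander: light paper cup, 72 mm wide, 90 mm high, left on the bench; origin centre of its underside.
- screwdriver: Bystander: screwdriver, 200 mm long, lying on the right of the bench; origin on its underside near its middle, x along its length.
There are look-alikes about, which are no part of the job. There is more than one size of the roller; the one meant has the size given above.

How it is judged:
By the outcome, as a careful person would: the job done as asked, in the order asked, and still so for the second after the job is handed in, while the arm keeps its last pose, push and grip.
It also fails if it takes over 51 s, if anything falls off the work surface, if the arm or the gripper's body presses on something with over 40 N, if the wrist force passes 120 N, or if a joint passes its speed limit or range.

ROBOT

A 7-joint arm with a two-finger parallel gripper is mounted at the origin on the work surface. World frame = base frame: x ahead of the robot, y to its left, z up, the work surface at z = 0. Lengths are in mm, angles in rad, forces in N, time in s.
With the tool pointing down it reaches from about 400 to 875 mm from the base axis. Payload 4.4 kg.
Tool frame: the origin (TCP) lies between the finger pads; the fingertips stand ctrl.tcp_to_tips ahead of it and the grasp point (between the pads) lies 8 mm behind it (ctrl.tcp_to_tips is the distance from the TCP to the fingertips, in mm); z points along the fingers, y is the direction in which the jaws open and shut (so a half turn about z gives the same grasp; the last joint's range is limited). The gripper opens to 85 mm and grips with 20 to 120 N. Pads are 22 mm wide; open, the fingers measure 114 mm over their backs; the gripper's body (76 mm by 85 mm) begins 54 mm behind the grasp point. The pads swing forward as they close: fully open they stand 13 mm farther back than shut.
Start: joints at [1.064, 0.628, 0.038, 1.517, -0.027, 0.996, -0.02], TCP at [277.359, -587.869, 242.313] pointing down, gripper open.
Joint ranges: [-3.06, 3.06], [-0.37, 2.12], [-1.25, 1.32], [0.18, 2.47], [-1.1, 4.24], [0.23, 1.98], [-2.94, 2.94]. Speed limits (rad/s): [2.57, 2.57, 3.14, 3.14, 3.14, 3.14, 3.14].

INTERFACE

Orientations are given as [roll, pitch, yaw] about the fixed x, y, z axes, in that order (R = Rz(yaw) Ry(pitch) Rx(roll)).
In Python, from cell import ctrl gives the robot as it stands.
- The arm moves only by the tool send_rows, never from a script. Its argument "rows" is a list of rows, each an object of numbers: "x", "y", "z": the shift along the world's x, y, z in cm; "roll": the turn about the world's z in degrees; "claw": the closure, from 0 (fully open) to 1 (shut). A call has 1 to 5 rows; each row is the pose to reach, as a shift and turn from the pose commanded when the call began; what a row does not reach only later rows make up. A row lasts 1/12 s, in which the tool goes at most 41.7 mm and 7.16 degrees, less where a joint would pass 70% of its speed; a pose out of reach is approached as far as the arm can. A call with a gripper value outside its range is refused whole. The fingers move at their own pace and stop on an object; the grip force is fixed at half the most. Time passes only in rows, so rows that repeat a pose let the fingers close. It gives the time, the measured TCP pose, the force and the opening at its end, in the units of the state.
- ctrl.read_state(): the state, without advancing time (a new reading comes with each control period).
- ctrl.get_image(name): name is "scene" or "top" or "wrist"; returns (picture, depth): 400x640x3 uint8, blue, green, red; 400x640 float32, mm along the optical axis (not along the pixel's ray), 0 where there is no reading.
- ctrl.get_calibration(name): a dict with "intrinsics" (3x3 intrinsics, pixels), "T" (4x4, takes a point from camera to world coordinates). Camera axes: x right, y down, z forward; pixel columns grow to the right and rows downward; lengths in mm; the calibration is good to about 2 mm. A picture is of the moment at which its call begins: read the wrist's pose just before it. get_calibration takes no time and is no camera call; for the wrist camera it gives the pose at the moment of the call.
- ctrl.finish_job(): hands the job in, once; it reports no verdict.
Trained networks look in the newest picture that a camera, given by its name, has taken for a name from the list of things; names that differ only in an ending like _2 or _b are one class to them, and where a whole thing is asked for, a point or a joint stands for the part that bears it (a point fixed in the world has none). Each returns a list of dicts, best first, with "confidence" (0 to 1); they miss things now and then, are a little off and sometimes report something else, mostly with a low value. They report only what shows in the picture. A call takes as long as a camera call. They do not tell look-alikes from the thing itself.
- ctrl.recognise(camera, query): "uv" ([column, row] in pixels, amid what is visible of it).
- ctrl.regions_of(camera, query): "region" (400x640 bool, what is visible of it) and "uv" ([column, row] in pixels, amid what is visible of it).
- ctrl.place_of(camera, query): "uv" ([column, row] in pixels: a listed point, or the origin of a listed thing).
The state is a dict: "clock": time; "qpos": joint angles; "qd": joint speeds; "tau": joint torques, N m; "eef_pos": TCP position; "tool_rot": TCP orientation; "force": force on the tool from outside, world axes, zero at the start; "torque": the same for the moment, N m; "width": finger opening in mm.
Only numpy, scipy, OpenCV 4.12 (cv2) and the standard library are available. Lean on these libraries where they do the work, as an engineer would, in place of code of your own. Each camera call takes 0.05 s, during which the arm holds its last target. There are 200 camera calls.

## Working session

There is one attempt and no reset: what is moved stays moved. The work goes in short steps, Python scripts to look and compute and a tool call to move; the robot and the scene stay as the last step left them, time stands still between calls to the robot, and variables do not carry over. Pictures are saved under pics/ and viewed, on a budget of 10 in all, crops included, one or two more only if the job needs it, and the job is handed in when it is done.

Besides the shell and the picture viewer there is one more tool, called by a JSON object that holds its "fn" and its "kwargs", one argument or row to a line. send_rows: Moves the arm, as the interface text tells. Its arguments: {"type":"object","properties":{"rows":{"type":"array"}},"required":["rows"]}

```bash
mkdir -p pics; cat > h.py <<'E'
from cell import ctrl
import numpy as np, cv2
def cal(n):
    c=ctrl.get_calibration(n); return np.array(c["intrinsics"]),np.array(c["T"])
def cloud(n,d):
    K,T=cal(n); v,u=np.mgrid[:400,:640]
    P=np.stack([(u-K[0,2])/K[0,0]*d,(v-K[1,2])/K[1,1]*d,d],-1)
    W=P@T[:3,:3].T+T[:3,3]; W[d<=0]=np.nan; return W
def ray(n,uv,z):
    K,T=cal(n); r=T[:3,:3]@np.linalg.solve(K,[uv[0],uv[1],1]); o=T[:3,3]
    return o+r*(z-o[2])/r[2]
E
python3 - <<'E'
from h import *
s=ctrl.read_state(); print(s); print(ctrl.tcp_to_tips)
ims=[]
for n in("scene","top"):
    p,d=ctrl.get_image(n); cv2.imwrite(f"pics/{n}0.png",p); W=cloud(n,d); np.save(f"pics/{n}0.npy",W)
    for q in["roller","sander","red_handle","shaft_tip","shaft_foot","tensioner_pivot","sleeve"]:
        f=ctrl.place_of(n,q)
        for r in f[:4]:
            u,v=np.round(r["uv"]).astype(int); print(n,q,round(r["confidence"],2),u,v,np.round(W[min(v,399),min(u,639)]))
E
```

```text
{'clock': 0.0, 'qpos': array([ 1.06418463,  0.62934586,  0.03843906,  1.51841337, -0.02698817,
        0.99630547, -0.01995931]), 'qd': array([-4.68440848e-04, -1.01657303e-04, -1.07093714e-03,  5.61392364e-04,
        3.13245187e-05,  1.23998560e-03, -5.71978532e-04]), 'tau': array([-1.70439016e-04, -5.63411379e+01,  1.22625712e+00, -1.93448836e+01,
        1.10010777e-02,  1.06560200e-02, -8.55506471e-06]), 'eef_pos': array([ 277.09217293, -587.28121475,  241.37469741]), 'tool_rot': array([-3.13963890e+00,  3.49900534e-05,  4.40860170e-01]), 'force': array([ 0.45468033,  0.63146203, -0.09426685]), 'torque': array([ 0.02336041,  0.05103974, -0.02124396]), 'width': 85.18188173069008}
11.0
scene roller 0.72 216 254 [ 452. -272.   -0.]
scene roller 0.5 204 232 [ 365. -263.   20.]
scene roller 0.45 187 246 [ 378. -327.   12.]
scene roller 0.42 182 284 [ 506. -400.   20.]
scene sander 0.88 324 215 [571.  53.  51.]
scene red_handle 0.53 303 189 [490.  34. 117.]
scene shaft_tip 0.9 313 218 [559.  18.  50.]
scene shaft_foot 0.93 317 231 [612. -10.  52.]
scene tensioner_pivot 0.61 332 177 [438. 209.  50.]
scene sleeve 0.76 182 283 [ 506. -399.   24.]
top roller 0.77 426 241 [ 423. -253.   36.]
top roller 0.49 424 266 [ 350. -253.   -2.]
top roller 0.44 326 221 [472.  48. 117.]
top roller 0.42 446 263 [ 358. -312.   28.]
top sander 0.57 311 206 [527.  91.  48.]
top sander 0.45 185 258 [371. 457.  64.]
top red_handle 0.77 325 217 [482.  51. 130.]
top shaft_tip 0.66 350 178 [612. -26.  56.]
top shaft_foot 0.68 348 182 [600. -20.  54.]
top shaft_foot 0.58 426 241 [ 423. -253.   36.]
top tensioner_pivot 0.7 291 212 [504. 149.  83.]
top tensioner_pivot 0.28 182 258 [370. 459.  88.]
top sleeve 0.65 472 224 [ 479. -407.   -2.]
```

```bash
python3 - <<'E'
import cv2,numpy as np
a=cv2.imread("pics/scene0.png");b=cv2.imread("pics/top0.png")
c=np.vstack([cv2.resize(a[130:330,100:500],(800,400))[:300],cv2.resize(b[120:300,150:550],(750,300),interpolation=2)[:, :750] if 0 else cv2.copyMakeBorder(cv2.resize(b[130:290,150:550],(750,300),interpolation=2),0,0,0,50,0)])
cv2.imwrite("pics/c0.png",c)
E
```

```text
(no output)
```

View pics/c0.png

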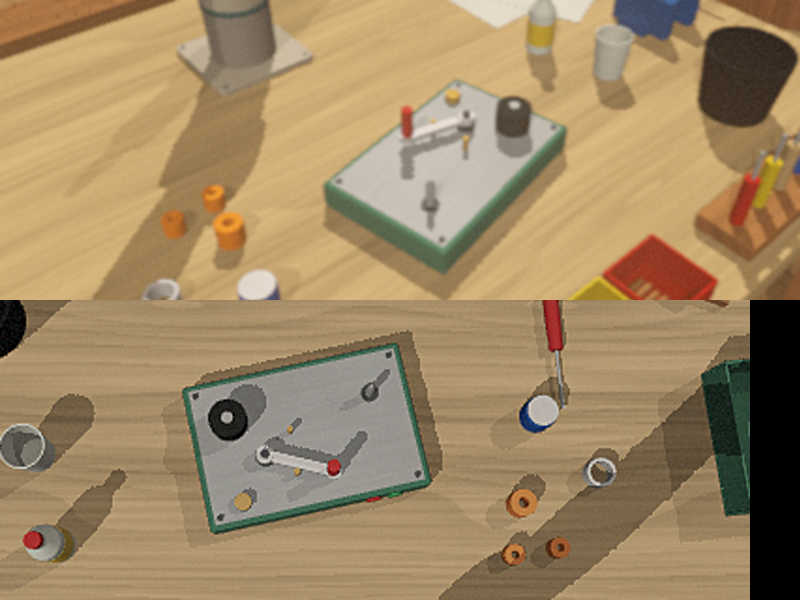

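The picture shows three orange rollers. The largest is the target, at about (426,239) in the top image; the two small ones are look-alikes. The sander is yawed about +0.19 rad, its shaft is at (347,178) and its handle at (326,217). Next I measure from depth.

```bash
python3 - <<'E'
from h import *
for n in("top","scene"):
    W=np.load(f"pics/{n}0.npy").reshape(-1,3)
    x,y,z=W.T
    m=(abs(z-50)<6)&(abs(x-560)<220)&(abs(y-50)<260)
    M=np.zeros((500,600),np.uint8); M[(x[m]-340).astype(int).clip(0,499),(y[m]+250).astype(int).clip(0,599)]=255
    M=cv2.morphologyEx(M,cv2.MORPH_CLOSE,np.ones((15,15)))
    k,l,st,_=cv2.connectedComponentsWithStats(M); i=1+st[1:,4].argmax()
    r,c=np.where(l==i); R=cv2.minAreaRect(np.stack([r+340,c-250],1).astype(np.float32)); print(n,"sander",R)
    a=np.deg2rad(R[2]); 
    if R[1][0]>R[1][1]: a-=np.pi/2
    a=(a+np.pi/2)%np.pi-np.pi/2
    c=np.array(R[0]); Rm=np.array([[np.cos(a),-np.sin(a)],[np.sin(a),np.cos(a)]])
    t=lambda p:np.round(c+Rm@np.array(p),1)
    piv=np.array([-20,70]); h=lambda q:piv+110*np.array([-np.sin(.45-q),-np.cos(.45-q)])
    print("yaw",a,"shaft",t([45,-115]),"pivot",t(piv),"h0",t(h(0)),"h.8",t(h(.8)),"nut?")
    def cl(nm,cx,cy,rr,z0,z1):
        q=(np.hypot(x-cx,y-cy)<rr)&(z>z0)&(z<z1); p=W[q]
        if len(p): print(nm,len(p),"mid",(p.min(0)+p.max(0))/2,"min",p.min(0),"max",p.max(0))
    cl("roller",428,-253,40,30,50); cl("sm1",350,-250,28,8,50); cl("sm2",360,-312,28,8,50)
    s=t([45,-115]); cl("shaft",s[0],s[1],25,62,130); cl("shafttop",s[0],s[1],25,88,130); s=t(h(0)); cl("handle",s[0],s[1],25,100,160)
    cl("sleeve",490,-405,50,15,50); cl("tin",570,-300,60,40,80)
E
```

```text
top sander ((537.5736694335938, 85.59701538085938), (243.7723846435547, 360.348876953125), 12.200469017028809)
yaw 0.21293835463470878 shaft [605.9 -17.3] pivot [503.2 149.8] h0 [477.4  42.9] h.8 [561.9  56.8] nut?
roller 147 mid [ 432.11318844 -261.79154201   38.95143441] min [ 411.34314564 -284.0673424    30.47257612] max [ 452.88323124 -239.51574162   47.4302927 ]
sm1 108 mid [ 350.99923767 -245.68192013   23.66731846] min [ 334.67272195 -261.99447425    8.97237588] max [ 367.32575339 -229.36936602   38.36226105]
sm2 105 mid [ 362.86784718 -317.84374372   25.74907496] min [ 345.79026256 -333.56740724    8.5679962 ] max [ 379.9454318  -302.12008019   42.93015372]
shaft 29 mid [607.67926455 -16.2431731   86.01576508] min [600.06908869 -22.69455961  65.47580245] max [615.28944041  -9.7917866  106.55572771]
shafttop 18 mid [608.37300828 -16.41911667  98.56717698] min [601.45657616 -20.97435994  90.57862625] max [615.28944041 -11.86387341 106.55572771]
handle 46 mid [478.75799842  42.28130588 117.55769446] min [469.41268464  33.72394618 104.01424486] max [488.10331221  50.83866558 131.
[... 1036 characters left out ...]
4.0357841 ] min [608.01049538 -27.46261434  62.36632295] max [617.14256577 -15.31159828 105.70524524]
shafttop 19 mid [612.24685388 -20.2406655   97.09419329] min [608.01049538 -25.16973273  88.48314133] max [616.48321237 -15.31159828 105.70524524]
handle 58 mid [483.05012235  38.50035037 114.57761785] min [473.3462799   29.20160416 100.50178956] max [492.75396479  47.79909659 128.65344615]
sleeve 183 mid [ 485.7077131  -395.38671032   24.01171179] min [ 460.55705366 -418.43574406   15.18339839] max [ 510.85837254 -372.33767658   32.8400252 ]
tin 324 mid [ 581.24718473 -297.38656103   52.05662739] min [ 554.70395132 -322.50298378   40.46432826] max [ 607.79041814 -272.27013828   63.64892653]
```

{"fn": "send_rows", "kwargs": {
  "rows": [
    {"x":2,"y":3.6},
    {"x":4,"y":7.2},
    {"x":6,"y":10.8},
    {"x":7.8,"y":14.4},
    {"x":9,"y":18}
  ]
}}

```text
$.rows[0]: bad value
```

{"fn": "send_rows", "kwargs": {
  "rows": [
    {"x":2,"y":3.6},
    {"x":4,"y":7.2},
    {"x":5.5,"y":11},
    {"x":6.6,"y":14.4,"z":-2},
    {"x":6.6,"y":14.4,"z":-4}
  ]
}}

```text
$.rows[0]: bad value
```

```bash
cat >> h.py <<'E'
def circ(n,W,img,cx,cy,rr,z0,z1):
    p=W[(np.hypot(W[...,0]-cx,W[...,1]-cy)<rr)&(W[...,2]>z0)&(W[...,2]<z1)].astype(np.float32)
    if len(p)<5: return None
    return cv2.minEnclosingCircle(p[:,:2].copy()),len(p),p[:,2].min(),p[:,2].max(),np.median(p,0)
E
python3 - <<'E'
from h import *
s=ctrl.read_state(); print(s["clock"],s["eef_pos"],s["tool_rot"],s["qpos"])
p,d=ctrl.get_image("wrist"); cv2.imwrite("pics/w1.png",p); W=cloud("wrist",d); np.save("pics/w1.npy",W)
for r in ctrl.place_of("wrist","roller"): print(r, ray("wrist",r["uv"],0))
print(circ("wrist",W,p,433,-263,40,32,48)); print(cal("wrist")[1])
E
```

```text
0.8 [ 277.35382801 -587.8646448   242.33121349] [ 3.14156792e+00 -4.17932347e-05  4.40757521e-01] [ 1.06421481  0.6283661   0.0384848   1.51741221 -0.02699364  0.9963066
 -0.02001446]
None
[[ 4.25555946e-01 -8.72521010e-01 -2.40019218e-01  3.37096383e+02]
 [-9.04932057e-01 -4.10217194e-01 -1.13224670e-01 -5.58925184e+02]
 [ 3.30893115e-04  2.65384516e-01 -9.64142598e-01  3.74006299e+02]
 [ 0.00000000e+00  0.00000000e+00  0.00000000e+00  1.00000000e+00]]
```

View pics/w1.png

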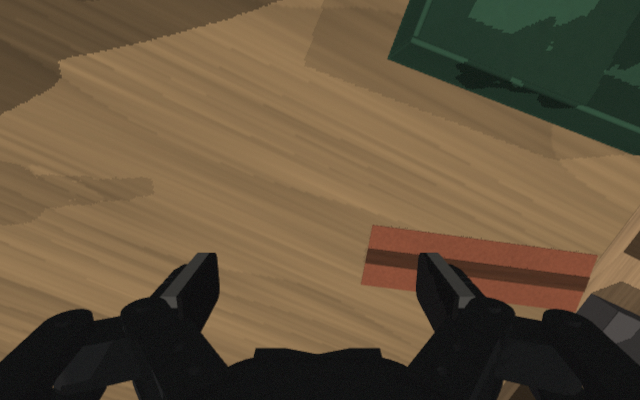

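The rows were refused because every key must be given, so the arm has not moved. The wrist view shows only bare bench and the fingers.

{"fn": "send_rows", "kwargs": {
  "rows": [
    {"x":2,"y":3.6,"z":0,"roll":0,"claw":0},
    {"x":4,"y":7.2,"z":0,"roll":0,"claw":0},
    {"x":6,"y":10.8,"z":0,"roll":0,"claw":0},
    {"x":7.8,"y":14.4,"z":0,"roll":0,"claw":0},
    {"x":9,"y":18,"z":0,"roll":0,"claw":0}
  ]
}}

```text
clock: 1.32
eef_pos: [369.3, -405.9, 242.5]
tool_rot: [3.141, -0.001, 0.442]
force: [0.9, -1.0, 0.1]
width: 85.2
```

{"fn": "send_rows", "kwargs": {
  "rows": [
    {"x":2,"y":3.6,"z":0,"roll":0,"claw":0},
    {"x":4,"y":7.2,"z":0,"roll":0,"claw":0},
    {"x":5.5,"y":11,"z":0,"roll":0,"claw":0},
    {"x":6.6,"y":14.4,"z":-2,"roll":0,"claw":0},
    {"x":6.6,"y":14.4,"z":-4,"roll":0,"claw":0}
  ]
}}

```text
clock: 1.73
eef_pos: [437.7, -255.6, 203.0]
tool_rot: [-3.14, -0.006, 0.452]
force: [-0.3, 0.3, -1.0]
width: 85.1
```

```bash
python3 - <<'E'
from h import *
ctrl.get_image("top")
s=ctrl.read_state(); print(s["clock"],s["eef_pos"],s["tool_rot"],s["qpos"])
p,d=ctrl.get_image("wrist"); cv2.imwrite("pics/w2.png",p); W=cloud("wrist",d); np.save("pics/w2.npy",W)
for r in ctrl.place_of("wrist","roller"): print(r, ray("wrist",r["uv"],0))
print(circ("wrist",W,p,433,-263,40,32,48))
E
```

```text
1.7833 [ 433.77709385 -258.22648326  199.0964382 ] [-3.13640063e+00  8.81163927e-04  4.49120890e-01] [ 0.47254191  0.48450267  0.01491428  1.96043193 -0.01444422  0.70145593
 -0.62486531]
{'uv': [276.0, 242.9], 'confidence': 0.86} [ 347.36469285 -253.24435044    0.        ]
{'uv': [325.9, 179.2], 'confidence': 0.78} [ 433.69277588 -271.67618823    0.        ]
{'uv': [341.7, 259.6], 'confidence': 0.78} [ 360.03855853 -326.24880337    0.        ]
(((431.9165344238281, -266.50970458984375), 22.05196762084961), 1581, np.float32(32.041134), np.float32(43.802074), array([ 433.08575 , -266.1713  ,   41.306366], dtype=float32))
```

View pics/w2.png

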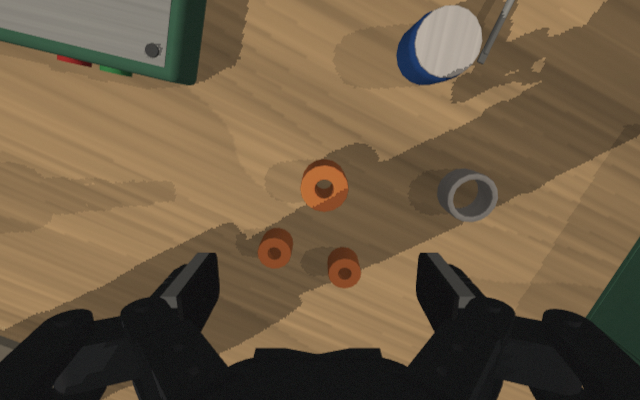

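The wrist view shows the big roller at (325,185), the two small ones at (276,247) and (343,267), and the sleeve at (468,195). The measured radius of 22 mm confirms the big one. I'll re-measure now that the arm is at rest.

```bash
python3 - <<'E'
from h import *
for i in range(2):
    s=ctrl.read_state(); p,d=ctrl.get_image("wrist"); W=cloud("wrist",d)
    print(s["clock"],s["eef_pos"],s["tool_rot"][2],circ("wrist",W,p,433,-266,32,34,48)[:2])
    r=W[(np.hypot(W[...,0]-432,W[...,1]-266)<32)&(W[...,2]>37)]; print(r.min(0),r.max(0))
E
```

```text
1.8833 [ 432.66730802 -263.52280131  201.70319113] 0.4416700366716986 (((434.2187805175781, -265.3153381347656), 21.903945922851562), 1530)Traceback (most recent call last):
  File "<stdin>", line 5, in <module>
    return umr_minimum(a, axis, None, out, keepdims, initial, where)
ValueError: zero-size array to reduction operation minimum which has no identity
```

{"fn": "send_rows", "kwargs": {
  "rows": [
    {"x":0.1,"y":-0.2,"z":-4,"roll":0,"claw":0},
    {"x":0.1,"y":-0.2,"z":-8,"roll":0,"claw":0},
    {"x":0.1,"y":-0.2,"z":-12,"roll":0,"claw":0},
    {"x":0.1,"y":-0.2,"z":-15.5,"roll":0,"claw":0},
    {"x":0.1,"y":-0.2,"z":-18.2,"roll":0,"claw":0}
  ]
}}

```text
clock: 2.35
eef_pos: [433.8, -268.3, 18.8]
tool_rot: [3.14, 0.001, 0.437]
force: [-0.5, 0.0, 0.7]
width: 85.4
```

{"fn": "send_rows", "kwargs": {
  "rows": [
    {"x":0,"y":0,"z":0,"roll":0,"claw":0},
    {"x":0,"y":0,"z":0,"roll":0,"claw":0.4},
    {"x":0,"y":0,"z":0,"roll":0,"claw":0.7},
    {"x":0,"y":0,"z":0,"roll":0,"claw":1},
    {"x":0,"y":0,"z":0,"roll":0,"claw":1}
  ]
}}

```text
clock: 2.77
eef_pos: [435.4, -266.8, 22.9]
tool_rot: [3.139, -0.002, 0.44]
force: [-1.2, 0.8, 11.9]
width: 42.4
```

{"fn": "send_rows", "kwargs": {
  "rows": [
    {"x":0,"y":0,"z":0,"roll":0,"claw":1},
    {"x":0,"y":0,"z":0,"roll":0,"claw":1},
    {"x":0,"y":0,"z":0,"roll":0,"claw":1},
    {"x":0,"y":0,"z":0,"roll":0,"claw":1}
  ]
}}

```text
clock: 3.1
eef_pos: [435.4, -266.7, 23.0]
tool_rot: [3.139, -0.002, 0.44]
force: [-0.9, 0.8, 9.3]
width: 42.3
```

{"fn": "send_rows", "kwargs": {
  "rows": [
    {"x":0,"y":0,"z":1,"roll":0,"claw":1},
    {"x":0,"y":0,"z":4,"roll":0,"claw":1},
    {"x":0,"y":0,"z":8,"roll":0,"claw":1},
    {"x":0,"y":0,"z":12,"roll":0,"claw":1},
    {"x":0,"y":0,"z":15,"roll":0,"claw":1}
  ]
}}

```text
clock: 3.52
eef_pos: [435.0, -266.3, 174.7]
tool_rot: [3.138, -0.003, 0.441]
force: [1.4, -1.0, -1.3]
width: 42.5
```

```bash
python3 - <<'E'
from h import *
ctrl.get_image("top")
p,d=ctrl.get_image("wrist");q,_=ctrl.get_image("scene")
s=ctrl.read_state(); print(s)
cv2.imwrite("pics/g1.png",np.hstack([cv2.resize(p[180:400,140:500],(400,244)),cv2.resize(q[130:330,100:300],(244,244))]))
E
```

```text
{'clock': 3.6667, 'qpos': array([ 0.48236948,  0.52516255,  0.01720129,  1.97888145, -0.01457865,
        0.62965544, -0.62104759]), 'qd': array([ 0.00093087,  0.07005026, -0.00304074,  0.04743219,  0.00105534,
       -0.01755548, -0.00049896]), 'tau': array([ 4.16731497e-02, -4.81486738e+01,  8.80350061e-01, -1.48999527e+01,
        1.47295761e-02,  7.57154427e-02, -7.81221752e-04]), 'eef_pos': array([ 436.13624143, -266.90307936,  174.17058154]), 'tool_rot': array([ 3.13511237, -0.00470433,  0.44079655]), 'force': array([ 0.10701332,  0.14100635, -1.68741037]), 'torque': array([ 0.0153664 , -0.01383413, -0.05791956]), 'width': 42.55090647424389}
```

View pics/g1.png

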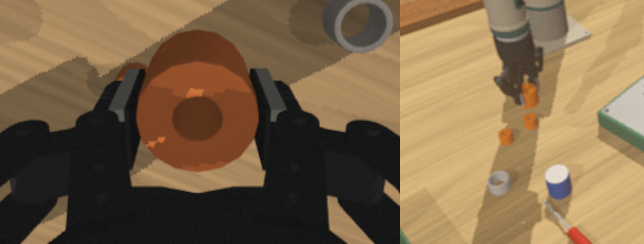

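The roller is held between the pads, with its top face seen from the wrist. I'll measure its tilt and bore centre relative to the TCP.

```bash
cat >> h.py <<'E'
def held():
    s=ctrl.read_state(); p,d=ctrl.get_image("wrist"); W=cloud("wrist",d)
    hsv=cv2.cvtColor(p,cv2.COLOR_BGR2HSV); t=s["eef_pos"]
    m=(hsv[...,0]<14)&(hsv[...,1]>120)&(W[...,2]>t[2]-45)&(np.hypot(W[...,0]-t[0],W[...,1]-t[1])<40)
    P=W[m]; top=P[P[:,2]>np.percentile(P[:,2],60)-3]
    for _ in range(6):
        c=np.median(top,0); A=np.c_[top[:,:2]-c[:2],np.ones(len(top))]
        k=np.linalg.lstsq(A,top[:,2],rcond=None)[0]
        B=np.c_[P[:,:2]-c[:2],np.ones(len(P))]; top=P[abs(B@k-P[:,2])<2]
    (cc,r)=cv2.minEnclosingCircle(top[:,:2].astype(np.float32))
    return s,t,top,k,cc,r,P
E
python3 - <<'E'
from h import *
for i in range(2):
    s,t,top,k,cc,r,P=held(); print(t,s["tool_rot"],len(top),"slope",k,"circ-tcp",np.array(cc)-t[:2],r,"topz-tcp",np.median(top[:,2])-t[2],P[:,2].min()-t[2],"pmin",P.min(0)-t,P.max(0)-t)
E
```

```text
[ 436.13624143 -266.90307936  174.17058154] [ 3.13511237 -0.00470433  0.44079655] 7439 slope [-3.02611704e-03 -1.68157884e-03  1.89111364e+02] circ-tcp [-1.66013669  1.33185133] 22.108692169189453 topz-tcp 14.973336374001036 -23.968173031617795 pmin [-23.18704372 -20.19025255 -23.96817303] [20.5446418  24.36838333 17.06423084]
[ 434.80362431 -266.12944938  172.19436025] [ 3.13874171e+00 -2.12792932e-03  4.40790862e-01] 7412 slope [-6.61107750e-03 -7.63120195e-04  1.87735604e+02] circ-tcp [-1.07376591  1.14092399] 21.99795150756836 topz-tcp 15.577937271313289 -23.384530805663303 pmin [-22.44338962 -20.43750228 -23.38453081] [20.93242984 24.10576815 17.7324932 ]
```

{"fn": "send_rows", "kwargs": {
  "rows": [
    {"x":1.8,"y":3.4,"z":0,"roll":0,"claw":1},
    {"x":3.6,"y":6.8,"z":0,"roll":0,"claw":1},
    {"x":5.4,"y":10.2,"z":0,"roll":0,"claw":1},
    {"x":7.2,"y":13.6,"z":0,"roll":0,"claw":1},
    {"x":9,"y":16.6,"z":0,"roll":0,"claw":1}
  ]
}}

```text
clock: 4.18
eef_pos: [523.5, -97.1, 168.6]
tool_rot: [-3.139, 0.003, 0.442]
force: [0.9, -1.0, -1.5]
width: 42.9
```

{"fn": "send_rows", "kwargs": {
  "rows": [
    {"x":1.5,"y":2.5,"z":0,"roll":0,"claw":1},
    {"x":3,"y":5,"z":0,"roll":0,"claw":1},
    {"x":3,"y":5.5,"z":0,"roll":0,"claw":1},
    {"x":3,"y":5.5,"z":0,"roll":0,"claw":1},
    {"x":3,"y":5.5,"z":0,"roll":0,"claw":1}
  ]
}}

```text
clock: 4.6
eef_pos: [552.8, -45.3, 168.9]
tool_rot: [-3.141, 0.004, 0.441]
force: [-0.3, -0.1, -1.7]
width: 42.5
```

```bash
python3 - <<'E'
from h import *
ctrl.get_image("top")
s,t,top,k,cc,r,P=held(); print(s["clock"],t,s["tool_rot"],"slope",k[:2],"c",cc,np.array(cc)-t[:2],r)
p,d=ctrl.get_image("wrist"); W=cloud("wrist",d); np.save("pics/w3.npy",W); cv2.imwrite("pics/w3.png",p)
for q,z in(("shaft_tip",104),("shaft_foot",54)):
    for r in ctrl.place_of("wrist",q): print(q,r,ray("wrist",r["uv"],z))
for z0 in(58,70,80,92,98):
    c=circ("wrist",W,p,610,-20,22,z0,108)
    if c: print(z0,c)
E
```

```text
4.65 [552.81777605 -46.38126503 169.21535557] [-3.14127296  0.00329872  0.43935541] slope [-0.00884437 -0.00229794] c (552.9441528320312, -46.17826843261719) [0.12637678 0.2029966 ] 21.886693954467773
shaft_tip {'uv': [311.2, 115.1], 'confidence': 0.55} [609.14938137 -16.10985701 104.        ]
shaft_tip {'uv': [179.1, 134.5], 'confidence': 0.31} [566.406237    49.42173603 104.        ]
shaft_tip {'uv': [314.0, 112.1], 'confidence': 0.19} [611.35059438 -16.87076998 104.        ]
shaft_foot {'uv': [314.4, 113.2], 'confidence': 0.92} [610.50340645 -16.9035538   54.        ]
58 (((609.033203125, -17.631494522094727), 6.86700439453125), 416, np.float32(93.62815), np.float32(105.73748), array([609.30505 , -17.629356,  99.47873 ], dtype=float32))
70 (((609.033203125, -17.631494522094727), 6.86700439453125), 416, np.float32(93.62815), np.float32(105.73748), array([609.30505 , -17.629356,  99.47873 ], dtype=float32))
80 (((609.033203125, -17.631494522094727), 6.86700439453125), 416, np.float32(93.62815), np.float32(105.73748), array([609.30505 , -17.629356,  99.47873 ], dtype=float32))
92 (((609.033203125, -17.631494522094727), 6.86700439453125), 416, np.float32(93.62815), np.float32(105.73748), array([609.30505 , -17.629356,  99.47873 ], dtype=float32))
98 (((609.0634765625, -17.582698822021484), 5.656513690948486), 260, np.float32(98.00222), np.float32(105.73748), array([609.09216 , -17.656437, 101.70862 ], dtype=float32))
```

View pics/w3.png

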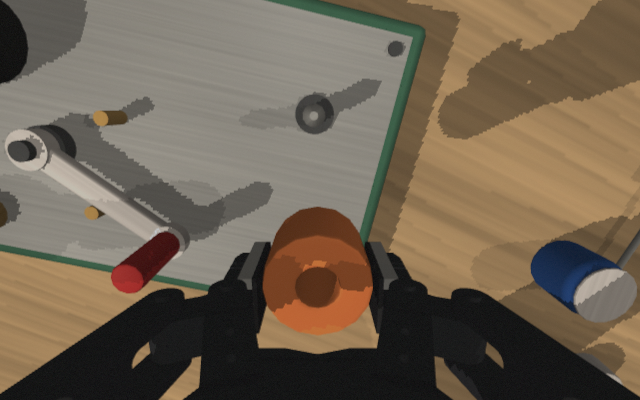

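The view shows the shaft at (314,114) with the roller held at (318,285). The shift needed is about (+56, +28.5) mm.

{"fn": "send_rows", "kwargs": {
  "rows": [
    {"x":2.5,"y":1.3,"z":0,"roll":0,"claw":1},
    {"x":5,"y":2.5,"z":0,"roll":0,"claw":1},
    {"x":5.6,"y":2.8,"z":-1,"roll":0,"claw":1},
    {"x":5.6,"y":2.8,"z":-3,"roll":0,"claw":1},
    {"x":5.6,"y":2.8,"z":-3,"roll":0,"claw":1}
  ]
}}

```text
clock: 5.27
eef_pos: [608.1, -17.1, 137.1]
tool_rot: [-3.139, 0.005, 0.441]
force: [-1.7, 0.3, -2.7]
width: 42.6
```

```bash
python3 - <<'E'
from h import *
ctrl.get_image("top")
for i in range(2):
    s,t,top,k,cc,r,P=held(); print(s["clock"],t,s["force"],"slope",k[:2],"c",cc,np.array(cc)-t[:2],r,np.median(top[:,2])-40,P[:,2].min())
E
```

```text
5.3167 [608.18661244 -17.62145978 138.43911971] [-1.64013193  0.05569265 -1.62398965] slope [-0.00962804 -0.00104244] c (609.0628051757812, -17.359346389770508) [0.87619274 0.26211339] 22.0997371673584 116.56345922253274 117.97084525241027
5.3667 [609.08311896 -17.814119   139.61755393] [-0.07657277 -0.51092407 -0.89880081] slope [-0.00682909 -0.00166415] c (609.864013671875, -17.08856773376465) [0.78089471 0.72555127] 21.912494659423828 117.45377954208604 118.86903806851845
```

{"fn": "send_rows", "kwargs": {
  "rows": [
    {"x":0,"y":0,"z":-0.8,"roll":0,"claw":1},
    {"x":0,"y":0,"z":-1.4,"roll":0,"claw":1},
    {"x":0,"y":0,"z":-2,"roll":0,"claw":1},
    {"x":0,"y":0,"z":-2.5,"roll":0,"claw":1},
    {"x":0,"y":0,"z":-3,"roll":0,"claw":1}
  ]
}}

```text
clock: 5.83
eef_pos: [610.2, -16.9, 109.7]
tool_rot: [-3.141, 0.0, 0.441]
force: [-0.7, -0.1, -1.2]
width: 42.7
```

{"fn": "send_rows", "kwargs": {
  "rows": [
    {"x":0,"y":0,"z":-0.7,"roll":0,"claw":1},
    {"x":0,"y":0,"z":-1.4,"roll":0,"claw":1},
    {"x":0,"y":0,"z":-2,"roll":0,"claw":1},
    {"x":0,"y":0,"z":-2.5,"roll":0,"claw":1},
    {"x":0,"y":0,"z":-2.8,"roll":0,"claw":1}
  ]
}}

```text
clock: 6.25
eef_pos: [610.0, -16.9, 81.3]
tool_rot: [-3.141, 0.001, 0.441]
force: [-0.3, 0.0, -0.0]
width: 42.5
```

{"fn": "send_rows", "kwargs": {
  "rows": [
    {"x":0,"y":0,"z":-0.1,"roll":0,"claw":1},
    {"x":0,"y":0,"z":-0.2,"roll":0,"claw":1},
    {"x":0,"y":0,"z":-0.3,"roll":0,"claw":1}
  ]
}}

```text
clock: 6.5
eef_pos: [610.4, -16.9, 79.4]
tool_rot: [3.141, -0.0, 0.441]
force: [-1.9, 0.2, -1.0]
width: 42.8
```

{"fn": "send_rows", "kwargs": {
  "rows": [
    {"x":0,"y":0,"z":-0.1,"roll":0,"claw":1},
    {"x":0,"y":0,"z":-0.2,"roll":0,"claw":1},
    {"x":0,"y":0,"z":-0.3,"roll":0,"claw":1},
    {"x":0,"y":0,"z":-0.3,"roll":0,"claw":1}
  ]
}}

```text
clock: 6.83
eef_pos: [610.4, -17.0, 77.0]
tool_rot: [3.141, -0.0, 0.441]
force: [-1.5, 0.1, 3.3]
width: 42.1
```

{"fn": "send_rows", "kwargs": {
  "rows": [
    {"x":0,"y":0,"z":0,"roll":0,"claw":0.4},
    {"x":0,"y":0,"z":0,"roll":0,"claw":0.2},
    {"x":0,"y":0,"z":0,"roll":0,"claw":0},
    {"x":0,"y":0,"z":0,"roll":0,"claw":0},
    {"x":0,"y":0,"z":0,"roll":0,"claw":0}
  ]
}}

```text
clock: 7.25
eef_pos: [610.5, -16.8, 76.3]
tool_rot: [3.142, -0.0, 0.441]
force: [0.0, -0.6, 0.0]
width: 85.2
```

{"fn": "send_rows", "kwargs": {
  "rows": [
    {"x":0,"y":0,"z":2,"roll":0,"claw":0},
    {"x":0,"y":0,"z":5,"roll":0,"claw":0},
    {"x":0,"y":0,"z":9,"roll":0,"claw":0},
    {"x":-1,"y":0,"z":13,"roll":0,"claw":0},
    {"x":-3,"y":0,"z":14,"roll":0,"claw":0}
  ]
}}

```text
clock: 7.67
eef_pos: [585.6, -16.9, 222.4]
tool_rot: [3.136, -0.012, 0.441]
force: [0.8, 0.1, 0.5]
width: 85.6
```

```bash
python3 - <<'E'
from h import *
ctrl.get_image("top")
p,d=ctrl.get_image("wrist"); W=cloud("wrist",d); s=ctrl.read_state(); print(s["clock"],s["eef_pos"],s["tool_rot"],s["qpos"])
cv2.imwrite("pics/w4.png",p)
print("roller",circ("wrist",W,p,609,-17,32,86,120)); print("top", circ("wrist",W,p,609,-17,32,97,120))
m=(np.hypot(W[...,0]-609,W[...,1]+17)<19)&(np.hypot(W[...,0]-609,W[...,1]+17)>11); print(np.percentile(W[m][:,2],[10,50,90]))
for n,zz in(("wrist",[110]),):
  for r in ctrl.place_of(n,"red_handle"): print(r,ray(n,r["uv"],110))
print("handle",circ("wrist",W,p,480,40,30,100,140)); print("handletop",circ("wrist",W,p,480,40,30,122,140))
E
```

```text
7.7667 [579.71440265 -17.02159253 219.3249724 ] [ 3.14023208e+00 -3.06495094e-03  4.40536906e-01] [-0.05599612  0.55214709  0.05687178  1.74853483 -0.04016463  0.83867972
 -1.11106687]
roller (((609.7794799804688, -16.53384780883789), 21.97430992126465), 2260, np.float32(86.10634), np.float32(102.89979), array([610.3555  , -16.095245,  91.71082 ], dtype=float32))
top (((608.8126831054688, -17.659950256347656), 4.672272682189941), 110, np.float32(97.0063), np.float32(102.89979), array([609.20624 , -17.228785,  99.97534 ], dtype=float32))
[ 91.80693916 291.41091555 299.74613951]
handle None
handletop None
```

View pics/w4.png

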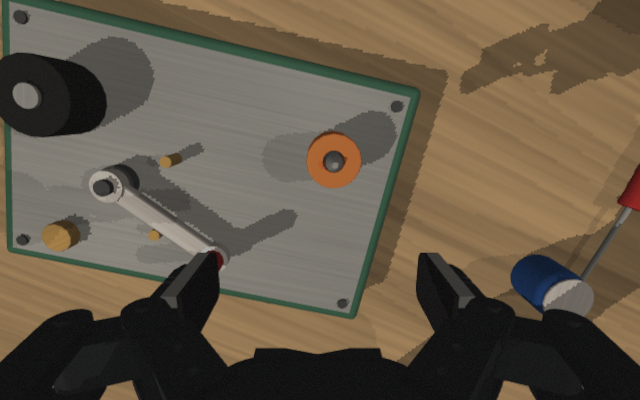

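The view shows the orange roller at (334,160) seated on the shaft. Its top is at about 92–94 mm, with the tip poking out above. Next I go above the handle with the jaws turned tangentially.

{"fn": "send_rows", "kwargs": {
  "rows": [
    {"x":-2,"y":1.2,"z":0,"roll":7,"claw":0},
    {"x":-4,"y":2.4,"z":0,"roll":14,"claw":0},
    {"x":-6,"y":3.6,"z":0,"roll":21,"claw":0},
    {"x":-8,"y":4.8,"z":0,"roll":28,"claw":0},
    {"x":-10,"y":5.9,"z":0,"roll":35,"claw":0}
  ]
}}

```text
clock: 8.23
eef_pos: [479.4, 42.9, 214.8]
tool_rot: [-3.14, 0.001, 1.058]
force: [0.1, 0.4, -0.1]
width: 85.4
```

{"fn": "send_rows", "kwargs": {
  "rows": [
    {"x":0,"y":0,"z":0,"roll":7,"claw":0},
    {"x":0,"y":0,"z":0,"roll":14,"claw":0},
    {"x":0,"y":0,"z":0,"roll":16,"claw":0},
    {"x":0,"y":0,"z":0,"roll":16,"claw":0}
  ]
}}

```text
clock: 8.57
eef_pos: [480.3, 42.3, 215.0]
tool_rot: [-3.139, -0.0, 1.332]
force: [-0.6, 0.9, 0.0]
width: 85.4
```

```bash
python3 - <<'E'
from h import *
ctrl.get_image("top")
p,d=ctrl.get_image("wrist"); W=cloud("wrist",d); s=ctrl.read_state(); print(s["clock"],s["eef_pos"],s["tool_rot"],s["qpos"])
cv2.imwrite("pics/w5.png",p)
for r in ctrl.place_of("wrist","red_handle"): print(r,ray("wrist",r["uv"],110))
for z0 in(85,100,122): print("handle",z0,circ("wrist",W,p,480,41,22,z0,140))
E
```

```text
8.6667 [480.35687458  42.10602147 215.26441164] [-3.13988018e+00  1.32597032e-04  1.32921674e+00] [-1.97264604e-03  4.35638250e-01 -1.99128586e-01  1.99865325e+00
  1.25981478e-01  7.20451110e-01 -5.19534965e-01]
{'uv': [321.4, 205.2], 'confidence': 0.68} [481.80596213  40.31973442 110.        ]
handle 85 (((480.12493896484375, 42.12887954711914), 9.991541862487793), 903, np.float32(85.2884), np.float32(129.93669), array([480.8478  ,  45.610775, 127.65516 ], dtype=float32))
handle 100 (((480.18890380859375, 42.04697799682617), 9.95804214477539), 808, np.float32(100.08169), np.float32(129.93669), array([480.57303,  44.81076, 127.85764], dtype=float32))
handle 122 (((480.12200927734375, 41.92178726196289), 9.85303783416748), 631, np.float32(122.016365), np.float32(129.93669), array([480.19058,  42.7704 , 128.12837], dtype=float32))
```

View pics/w5.png

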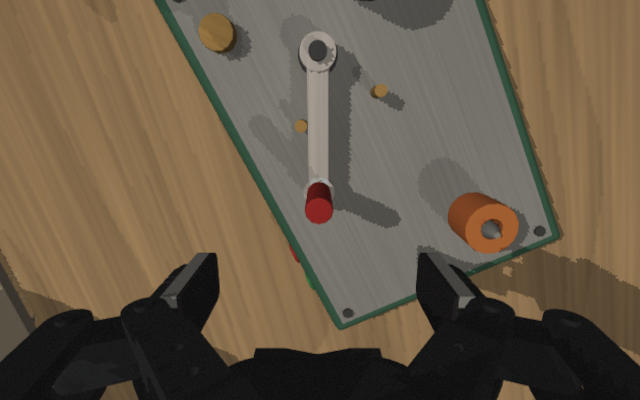

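The view shows the handle at (319,205), centred between the jaws, with the bar in line with the tool. The roller is still on its shaft. Now I descend and grip the handle.

{"fn": "send_rows", "kwargs": {
  "rows": [
    {"x":0,"y":0,"z":-3,"roll":0,"claw":0},
    {"x":0,"y":0,"z":-6,"roll":0,"claw":0},
    {"x":0,"y":0,"z":-9,"roll":0,"claw":0},
    {"x":0,"y":0,"z":-10.5,"roll":0,"claw":0},
    {"x":0,"y":0,"z":-10.9,"roll":0,"claw":0}
  ]
}}

```text
clock: 9.13
eef_pos: [478.5, 41.9, 104.4]
tool_rot: [-3.136, 0.002, 1.33]
force: [-0.8, 0.7, -0.2]
width: 85.1
```

{"fn": "send_rows", "kwargs": {
  "rows": [
    {"x":0,"y":0,"z":0,"roll":0,"claw":0.4},
    {"x":0,"y":0,"z":0,"roll":0,"claw":0.7},
    {"x":0,"y":0,"z":0,"roll":0,"claw":1},
    {"x":0,"y":0,"z":0,"roll":0,"claw":1},
    {"x":0,"y":0,"z":0,"roll":0,"claw":1}
  ]
}}

```text
clock: 9.55
eef_pos: [481.1, 42.2, 108.3]
tool_rot: [3.14, -0.001, 1.331]
force: [0.2, -0.2, 0.0]
width: 25.6
```

{"fn": "send_rows", "kwargs": {
  "rows": [
    {"x":0,"y":0,"z":0,"roll":0,"claw":1},
    {"x":0,"y":0,"z":0,"roll":0,"claw":1},
    {"x":0,"y":0,"z":0,"roll":0,"claw":1}
  ]
}}

```text
clock: 9.8
eef_pos: [481.1, 42.1, 108.3]
tool_rot: [3.14, -0.001, 1.331]
force: [-0.2, -0.3, 5.5]
width: 18.4
```

```bash
python3 - <<'E'
from h import *
s=ctrl.read_state(); t=s["eef_pos"]; print(t,s["tool_rot"],s["force"],s["width"])
piv=np.array([506.2,149.3])
h=lambda q:piv+110*np.array([np.cos(q),np.sin(q)])
a0=np.arctan2(42-149.3,480.1-506.2); print(a0,np.hypot(42-149.3,480.1-506.2))
for q in np.arange(0,.9,.1): print(round(q,2),np.round((h(a0+q)-h(a0))/10,2),np.rad2deg(q))
E
```

```text
[481.10189873  42.11012114 108.33989303] [ 3.13962830e+00 -6.05301521e-04  1.33061581e+00] [-0.24802254 -0.28719446  5.45062633] 18.376144454227763
-1.8094056493030972 110.42871003502667
0.0 [0. 0.] 0.0
0.1 [ 1.08 -0.21] 5.729577951308233
0.2 [ 2.18 -0.3 ] 11.459155902616466
0.3 [ 3.27 -0.29] 17.1887338539247
0.4 [ 4.37 -0.17] 22.918311805232932
0.5 [5.44 0.06] 28.64788975654116
0.6 [6.49 0.4 ] 34.3774677078494
0.7 [7.5  0.84] 40.10704565915763
0.8 [8.46 1.38] 45.836623610465864
```

{"fn": "send_rows", "kwargs": {
  "rows": [
    {"x":1.1,"y":-0.2,"z":0,"roll":5.7,"claw":1},
    {"x":2.2,"y":-0.3,"z":0,"roll":11.5,"claw":1},
    {"x":3.3,"y":-0.3,"z":0,"roll":17.2,"claw":1},
    {"x":4.4,"y":-0.2,"z":0,"roll":23,"claw":1},
    {"x":5.4,"y":0.1,"z":0,"roll":28.5,"claw":1}
  ]
}}

```text
clock: 10.22
eef_pos: [533.9, 42.7, 108.4]
tool_rot: [-3.14, 0.0, 1.831]
force: [-4.5, 0.1, 8.1]
width: 18.5
```

{"fn": "send_rows", "kwargs": {
  "rows": [
    {"x":0.5,"y":0.15,"z":0,"roll":3,"claw":1},
    {"x":1.1,"y":0.35,"z":0,"roll":6,"claw":1},
    {"x":1.6,"y":0.55,"z":0,"roll":9,"claw":1},
    {"x":2.1,"y":0.8,"z":0,"roll":11.5,"claw":1},
    {"x":2.1,"y":0.8,"z":0,"roll":11.5,"claw":1}
  ]
}}

```text
clock: 10.63
eef_pos: [554.8, 50.4, 108.3]
tool_rot: [-3.14, 0.001, 2.029]
force: [-6.1, -2.6, 11.0]
width: 18.6
```

Now the final approach to the stop in small steps, watching the force.

{"fn": "send_rows", "kwargs": {
  "rows": [
    {"x":0.4,"y":0.2,"z":0,"roll":2.5,"claw":1},
    {"x":0.8,"y":0.45,"z":0,"roll":5,"claw":1},
    {"x":1,"y":0.55,"z":0,"roll":6,"claw":1},
    {"x":1,"y":0.55,"z":0,"roll":6,"claw":1}
  ]
}}

```text
clock: 10.97
eef_pos: [564.3, 55.7, 108.3]
tool_rot: [-3.139, 0.0, 2.133]
force: [-5.5, -1.4, 9.4]
width: 18.3
```

{"fn": "send_rows", "kwargs": {
  "rows": [
    {"x":0.15,"y":0.1,"z":0,"roll":0,"claw":1},
    {"x":0.3,"y":0.2,"z":0,"roll":0,"claw":1},
    {"x":0.3,"y":0.2,"z":0,"roll":0,"claw":1}
  ]
}}

```text
clock: 11.22
eef_pos: [565.5, 56.5, 108.3]
tool_rot: [-3.135, 0.001, 2.132]
force: [-8.9, -3.8, 13.3]
width: 18.4
```

{"fn": "send_rows", "kwargs": {
  "rows": [
    {"x":0.15,"y":0.1,"z":0,"roll":0,"claw":1},
    {"x":0.25,"y":0.15,"z":0,"roll":0,"claw":1},
    {"x":0.25,"y":0.15,"z":0,"roll":0,"claw":1},
    {"x":0.25,"y":0.15,"z":0,"roll":0,"claw":1}
  ]
}}

```text
clock: 11.55
eef_pos: [565.7, 56.6, 108.2]
tool_rot: [-3.13, 0.001, 2.132]
force: [-13.6, -6.6, 17.6]
width: 18.3
```

```bash
python3 - <<'E'
from h import *
p,d=ctrl.get_image("wrist"); W=cloud("wrist",d); q,e=ctrl.get_image("top"); s=ctrl.read_state(); print(s["clock"],s["eef_pos"],s["force"],s["width"],s["tool_rot"],s["qpos"])
print("roller",circ("wrist",W,p,609,-17,28,86,97))
c,_=ctrl.get_image("scene")
cv2.imwrite("pics/w6.png",np.vstack([cv2.resize(p,(640,400))[:320],np.hstack([cv2.resize(q[130:290,230:390],(270,270)),cv2.resize(c[130:270,250:442],(370,270))])]))
E
```

```text
11.65 [565.65580636  56.55146972 108.21252993] [-13.2256267   -6.77608657  16.88896267] 18.541405451484195 [-3.12969467e+00  5.85160819e-04  2.13195965e+00] [ 0.09259496  0.72397435 -0.38492236  1.84785202  0.42409974  0.66300327
  0.01436372]
roller None
```

View pics/w6.png

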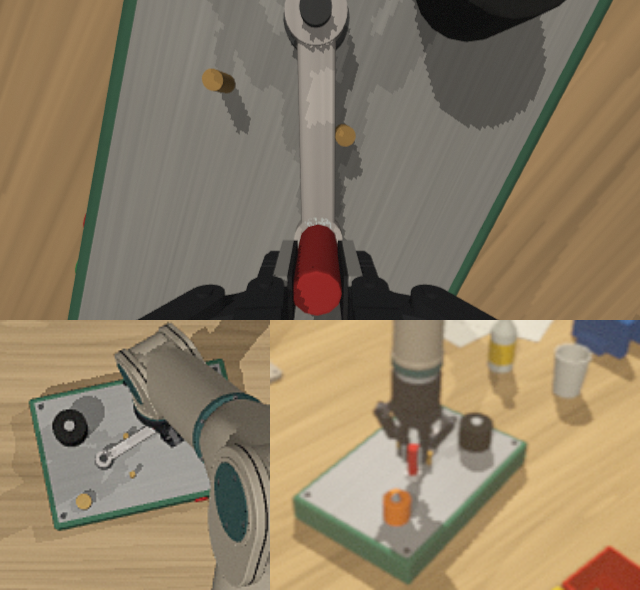

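The bar rests against the far brass pin, at (345,135). The handle, gripped at (318,270), no longer moves under extra push, and the roller sits on its shaft in the scene view.

```bash
python3 -c "
from cell import ctrl
print(ctrl.finish_job())"
```

```text
the job is handed in; nothing more can be done
None
```

The idler roller is fully down on the shaft and released. The tension arm is swung back against its stop, and the gripper is still holding the handle there. I handed the job in at about 11.7 s of the 51 s allowed.

- **Roller:** I picked the large one, with a measured radius of 22 mm. After release its top was at about 92 mm (94 expected), with the shaft tip standing out above it. My last depth check, taken while holding the handle, returned nothing because the roller was out of the wrist camera's view. The scene picture still showed it seated.
- **Tension arm:** The handle ended at about (566, 57), where the geometry puts the full stop. Another 3 mm of commanded push moved it only 0.2 mm, with the sideways force at about 15 N against the 9 N spring. The picture showed the bar against its far pin.
- **Odd readings:** There was an upward force while gripping, about 10 N at the roller and 17 N at the end. I put it down to the pads swinging forward as they close but did not confirm it.
- **Everything else on the bench:** I did not touch any of it knowingly, but I did not re-measure those things at the end.

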